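# Shut and lock the lighting control box

### The arm

A 7-joint arm with a two-finger parallel gripper is mounted at the origin on the work surface. World frame = base frame: x ahead of the robot, y to its left, z up, the work surface at z = 0. Lengths are in m, angles in rad, forces in N, time in s.
With the tool pointing down it reaches from about 0.425 to 0.875 m from the base axis. Payload 8.4 kg.
Tool frame: the origin (TCP) lies between the finger pads; the fingertips stand 8 mm ahead of it and the grasp point (between the pads) lies 11 mm behind it; z points along the fingers, x is the direction in which the jaws open and shut, and the axes are right-handed (so a half turn about z gives the same grasp; the last joint's range is limited). The gripper opens to 85 mm and grips with 20 to 120 N. Pads are 22 mm wide; open, the fingers measure 114 mm over their backs; the gripper's body (76 mm by 85 mm) begins 54 mm behind the grasp point. The pads swing forward as they close: fully open they stand 13 mm farther back than shut.
Start: joints at [-1.257, 0.333, 0.04, 1.465, -0.013, 1.343, -0.059], TCP at [0.261, 0.595, 0.239] pointing down, gripper open.
Joint ranges: [-2.58, 2.58], [-0.38, 2.09], [-1.3, 1.39], [0.25, 2.4], [-1.5, 4.64], [0.08, 2.09], [-2.65, 2.65]. Speed limits (rad/s): [2.22, 2.22, 2.79, 2.79, 3.14, 3.14, 3.14].

### API

Orientations are given as a unit quaternion [w, x, y, z].
In Python, from station import arm gives the robot as it stands. Calls block until the motion is done:
- arm.move_ptp(position, orientation): joint-space move of the TCP to a pose.
- arm.movel(position, ori=None, feed=0.15): straight line of the TCP; ori=None keeps the orientation; feed is the mean speed in m/s.
- arm.move_joints(angles): joint-space move.
- arm.command_gripper(opening): finger opening in m; the grip force is fixed at half the most; returns when the fingers have stopped.
- arm.hold(seconds).
- arm.inverse_kinematics(position, orientation): joint angles nearest the present ones, or None.
- arm.get_obs(): the state.
- arm.capture(name): name is "side" or "top"; returns the picture (480x640x3 uint8, blue, green, red); there is no depth.
- arm.camera_info(name): a dict with "fx", "fy", "cx", "cy" (pixels), "k1" (the pictures are not rectified: a ray, as slopes to the right and down, at radius r is drawn at 1 + k1 r^2 times it, then the intrinsics apply), "R" (3x3) and "t" (3): a world point X has camera coordinates R X + t. Camera axes: x right, y down, z forward; pixel columns grow to the right and rows downward; lengths in m; the calibration is good to about 2 mm. A picture is of the moment at which its call begins. camera_info takes no time and is no camera call.
A pose or a line that the arm cannot do raises arm.IKError and nothing moves.
- arm.finish_job(): hands the job in, once; it reports no verdict.
The state is a dict: "time": time; "q": joint angles; "dq": joint speeds; "joint_torque": joint torques, N m; "tool_pos": TCP position; "tool_rot": TCP orientation; "force": force on the tool from outside, world axes, zero at the start; "moment": the same for the moment, N m; "finger_gap": finger opening in m.
Only numpy, scipy, OpenCV 4.12 (cv2) and the standard library are available. Lean on these libraries where they do the work, as an engineer would, in place of code of your own. Each camera call takes 0.05 s, during which the arm holds its last target. There are 200 camera calls.

### The job

One of the two green control boxes has been left with its lid up. Push its lid fully shut, then give its orange latch a quarter turn clockwise until it drops into the locked position, like the other box. Leave the other box shut and locked, and do not knock the other things on the bench about.

Things in the scene. Friction and masses are not known exactly. Their poses are not given: they have to be found in the camera images.
- box_a: the box that starts OPEN: dark green outdoor-lighting control box, fixed to the bench, 180 mm deep (x) x 220 mm wide (y) x 100 mm high without lid; origin at centre of underside, x towards the lid hinge at the back, y to the left along the hinge, z up. The two boxes look alike, stand side by side and may swap places.
- lid_a_hinge (a point): middle of the lid's hinge line, on the box's back top edge, 100 mm above the bench; axes as the box
- lid_a (a joint): lid angle, rad: 0 shut (a stop), positive raised (front edge up), at most 1.2. The pale grey lid is 180 mm from hinge to front edge, 220 mm wide, 12 mm thick, its underside on the hinge line. The hinge is stiff (0.5 N m friction), so the lid stays where it is left; 1 to 5 N on its front edge moves it.
- lid_a_press (a point): point on the lid's outer face, in the middle of the dark push pad, 165 mm from the hinge line and 50 mm in front of the latch axis; moves with the lid, z out of the lid's outer face
- latch_a_grip (a point): middle of the latch's grip bar: orange bar 48 mm long (this point's x), 14 mm thick (y), 28 mm high (z), centre of the bar 2 mm below this point, on a 42 mm disc. The latch axis is 115 mm from the hinge line, at mid width. This point is 26 mm above the lid's outer face when unlocked, 23 mm when locked; the bar's lower edge is 15 mm below it, its top 12 mm above it.
- latch_a (a joint): latch angle, rad: 0 fully unlocked (bar runs front to back, at the red mark), grows clockwise seen from above the lid, pi/2 locked (bar parallel to the hinge, a stop; the bar end with the white line points to the green mark). It turns with 0.02 N m friction; beyond about 1.3 a cam and a 6 N spring (up to about 0.1 N m) draw it on into the detent when it is free, and the whole knob sinks 3 mm.
- stem_a (a joint): height of the latch knob along the lid's normal, m: 0 up (unlocked), -0.003 dropped into the locked detent; it stays up until about 1.15 rad and has fallen by 1.5 rad
- box_b: the box that starts shut and locked: dark green outdoor-lighting control box, fixed to the bench, 180 mm deep (x) x 220 mm wide (y) x 100 mm high without lid; origin at centre of underside, x towards the lid hinge at the back, y to the left along the hinge, z up. The two boxes look alike, stand side by side and may swap places.
- lid_b_hinge (a point): middle of the lid's hinge line, on the box's back top edge, 100 mm above the bench; axes as the box
- lid_b (a joint): lid angle, rad: 0 shut (a stop), positive raised (front edge up), at most 1.2. The pale grey lid is 180 mm from hinge to front edge, 220 mm wide, 12 mm thick, its underside on the hinge line. The hinge is stiff (0.5 N m friction), so the lid stays where it is left; 1 to 5 N on its front edge moves it.
- lid_b_press (a point): point on the lid's outer face, in the middle of the dark push pad, 165 mm from the hinge line and 50 mm in front of the latch axis; moves with the lid, z out of the lid's outer face
- latch_b_grip (a point): middle of the latch's grip bar: orange bar 48 mm long (this point's x), 14 mm thick (y), 28 mm high (z), centre of the bar 2 mm below this point, on a 42 mm disc. The latch axis is 115 mm from the hinge line, at mid width. This point is 26 mm above the lid's outer face when unlocked, 23 mm when locked; the bar's lower edge is 15 mm below it, its top 12 mm above it.
- latch_b (a joint): latch angle, rad: 0 fully unlocked (bar runs front to back, at the red mark), grows clockwise seen from above the lid, pi/2 locked (bar parallel to the hinge, a stop; the bar end with the white line points to the green mark). It turns with 0.02 N m friction; beyond about 1.3 a cam and a 6 N spring (up to about 0.1 N m) draw it on into the detent when it is free, and the whole knob sinks 3 mm.
- stem_b (a joint): height of the latch knob along the lid's normal, m: 0 up (unlocked), -0.003 dropped into the locked detent; it stays up until about 1.15 rad and has fallen by 1.5 rad
- tape1: bystander: black tape roll, ring 72 mm across, 19 mm high, lying flat; centre of underside
- tape2: bystander: black tape roll, ring 72 mm across, 19 mm high, lying flat; centre of underside
- tape3: bystander: black tape roll, ring 72 mm across, 19 mm high, lying flat; centre of underside
- tumbler: bystander: steel travel tumbler with black lid, 82 mm across, 178 mm high, standing; centre of underside
- screwdriver: bystander: blue-handled screwdriver lying on the bench
- spare_latch: bystander: loose spare latch knob, orange, 42 mm disc with a 48 x 14 mm bar, 34 mm high; centre of underside
- jar: bystander: jar with a red cap, 68 mm across, 90 mm high; centre of underside

How it is judged:
On the way, in this order (a step that is already met when the one before it is completed fails the run):
1. the open box's lid is pushed shut with its latch still unlocked (value of joint lid_a below 0.05 rad and value of joint latch_a below 0.8 rad), for 0.2 s.
2. its latch is turned into the locked detent with the lid shut (value of joint lid_a below 0.05 rad and value of joint latch_a above 1.45 rad and value of joint stem_a below -0.002 m), for 0.2 s.
At the end, for the whole second after the job is handed in: Both boxes have their lid shut (within 0.05 rad) and their latch locked (turned beyond 1.45 rad and sunk by more than 2 mm) (all of step 2 and value of joint lid_b below 0.05 rad and value of joint latch_b above 1.45 rad and value of joint stem_b below -0.002 m); the robot touches nothing.
It fails at once if a bystander is moved by more than 40 mm (distance of any of tape1, tape2, tape3, tumbler, screwdriver, spare_latch, jar from where it was at the start of the episode above 0.04 m).
It fails at once if the other box is opened or unlocked (value of joint lid_b above 0.1 rad or value of joint latch_b below 1.3 rad).
It also fails if it takes over 50 s, if anything falls off the work surface, if the arm or the gripper's body presses on something with over 40 N, if the wrist force passes 120 N, or if a joint passes its speed limit or range.

## Working session

There is one attempt and no reset: what is moved stays moved. The work goes in short steps, each a Python script; the robot and the scene stay as the last script left them, time stands still between calls to the robot, and variables do not carry over. Pictures are saved under pics/ and viewed, about 8 in all and at most 12, crops included, and the job is handed in when it is done.

```bash
mkdir -p pics && ls && python3 - <<'E'
from station import arm
import cv2,numpy as np
for n in("side","top"):
    cv2.imwrite(f"pics/{n}0.png",arm.capture(n)); print(n,arm.camera_info(n))
o=arm.get_obs();print({k:np.round(v,3) for k,v in o.items()})
E
```

```text
pics
side {'fx': 437.5010467688676, 'fy': 437.5010467688676, 'cx': 317.5163042130262, 'cy': 236.6595145646331, 'k1': -0.020757875679379596, 'R': array([[ 0.9416193 , -0.3361294 ,  0.01923829],
       [-0.20370392, -0.61428037, -0.76234136],
       [ 0.26806305,  0.71391642, -0.64688913]]), 't': array([-0.51125281,  0.23586203,  1.1182564 ])}
top {'fx': 438.21625063843766, 'fy': 438.21625063843766, 'cx': 315.22453504852507, 'cy': 240.56583950816716, 'k1': 0.007057317645790298, 'R': array([[ 0.02263645, -0.99974179,  0.00198767],
       [-0.97917312, -0.02257188, -0.20176844],
       [ 0.2017612 ,  0.00262104, -0.97943124]]), 't': array([0.04844276, 0.57970686, 1.0541948 ])}
{'time': np.float64(0.1), 'q': array([-1.257,  0.334,  0.04 ,  1.466, -0.013,  1.343, -0.059]), 'dq': array([ 0.002, -0.002,  0.002, -0.002, -0.001, -0.002, -0.   ]), 'joint_torque': array([ 5.0000e-03, -6.6001e+01,  1.3710e+00, -4.0647e+01,  1.7000e-02,
        9.0000e-03, -0.0000e+00]), 'tool_pos': array([0.261, 0.595, 0.239]), 'tool_rot': array([ 0.   ,  0.837,  0.547, -0.001]), 'force': array([ 0.08 , -0.642,  0.108]), 'moment': array([-0.045,  0.068, -0.003]), 'finger_gap': np.float64(0.085)}
```

View pics/side0.png

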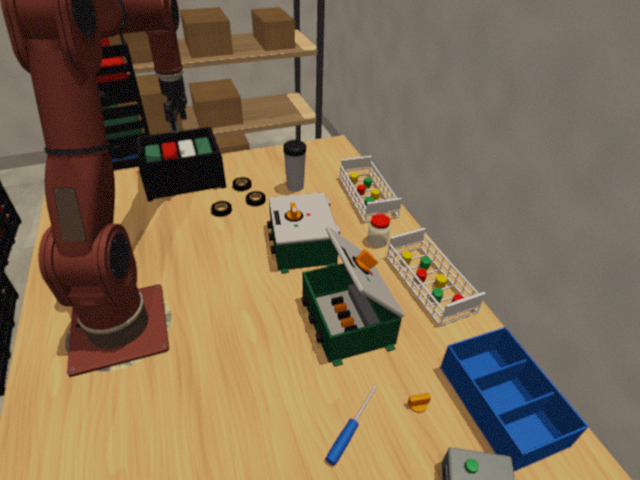

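View pics/top0.png

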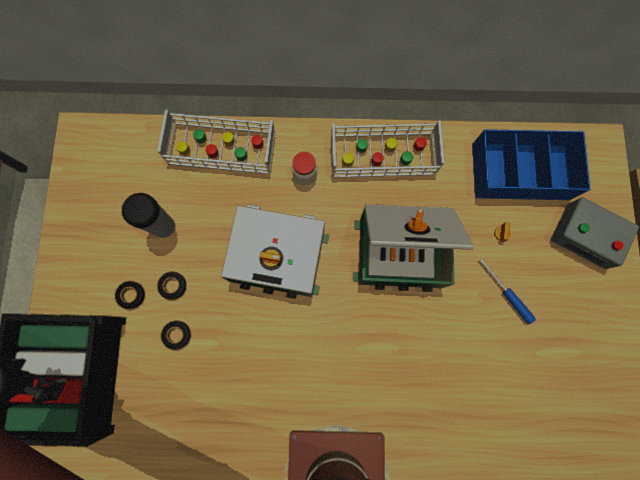

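Box A (open) is the right-hand one in the top view, at about (408,245). Box B is at (275,250). The lid rises towards the robot and its hinge is at the back (+x). Next I'll crop box A in both views.

```bash
python3 - <<'E'
import cv2,numpy as np
t=cv2.imread("pics/top0.png");s=cv2.imread("pics/side0.png")
a=cv2.resize(t[190:305,340:490],None,fx=5,fy=5,interpolation=cv2.INTER_CUBIC)
b=cv2.resize(s[220:370,290:440],None,fx=4,fy=4,interpolation=cv2.INTER_CUBIC)
for im,f,x0,y0 in((a,5,340,190),(b,4,290,220)):
    for k in range(0,im.shape[1]//f,10):
        cv2.putText(im,str(x0+k),(k*f,8),0,.3,(0,255,255));cv2.line(im,(k*f,10),(k*f,16),(0,255,255))
    for k in range(0,im.shape[0]//f,10):
        cv2.putText(im,str(y0+k),(0,k*f+3),0,.3,(0,255,255));cv2.line(im,(20,k*f),(26,k*f),(0,255,255))
cv2.imwrite("pics/ca.png",a);cv2.imwrite("pics/cb.png",b)
E
```

```text
(no output)
```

View pics/ca.png

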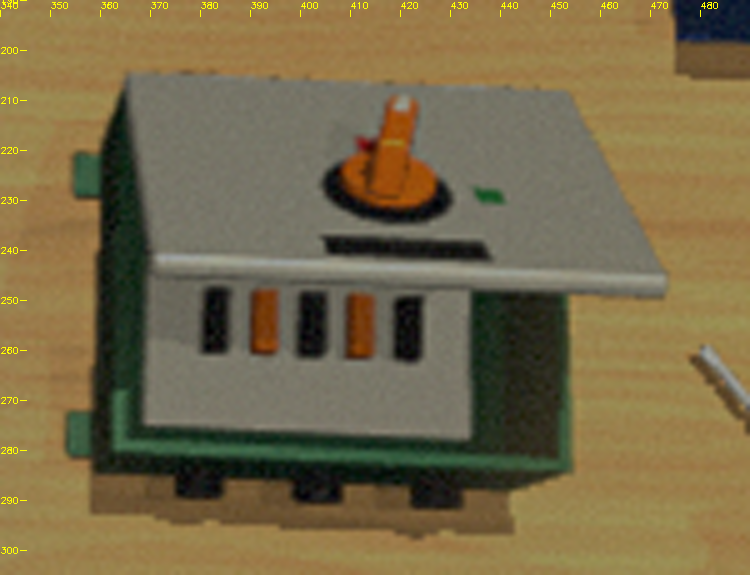

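View pics/cb.png

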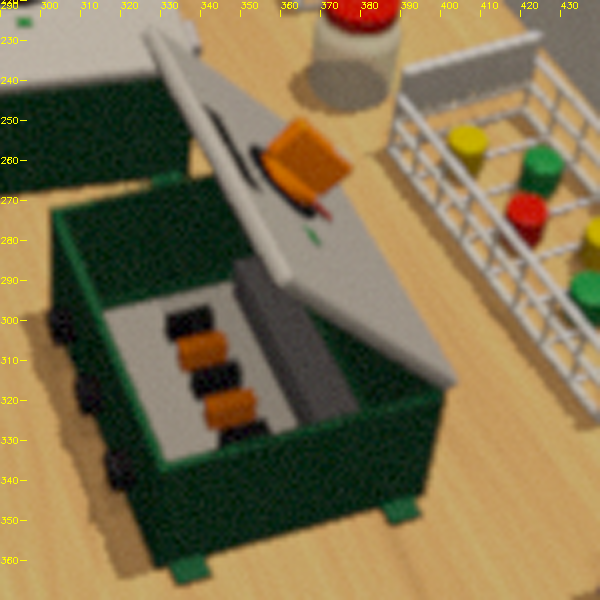

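Box A's lid is raised, with the latch bar pointing towards the hinge (about 0 rad). I'll triangulate its rim and lid corners from hand-picked pixels in both views.

```bash
cat > h.py <<'E'
from station import arm
import cv2,numpy as np
def ray(n,uv):
    c=arm.camera_info(n);d=np.array([(uv[0]-c["cx"])/c["fx"],(uv[1]-c["cy"])/c["fy"]]);s=d.copy()
    for _ in range(10): s=d/(1+c["k1"]*(s@s))
    R,t=np.array(c["R"]),np.array(c["t"]);v=R.T@np.array([*s,1]);return -R.T@t,v/np.linalg.norm(v)
def plane(n,uv,z):
    o,v=ray(n,uv);return o+v*(z-o[2])/v[2]
def tri(a,b):
    (o1,v1),(o2,v2)=ray("top",a),ray("side",b)
    st=np.linalg.lstsq(np.c_[v1,-v2],o2-o1,rcond=None)[0]
    p,q=o1+v1*st[0],o2+v2*st[1];return (p+q)/2,np.linalg.norm(p-q)
def proj(n,X):
    c=arm.camera_info(n);p=c["R"]@X+c["t"];s=p[:2]/p[2];s=s*(1+c["k1"]*(s@s));return s*c["fx"]+[c["cx"],c["cy"]]
E
python3 - <<'E'
from h import *
np.set_printoptions(precision=4,suppress=True)
P={"rimFL":((362.6,280.4),(303.2,272.5)),"rimFR":((453.3,283.3),(330.7,336.2)),
"lidBR":((454,208.6),(403.7,315)),"lidFL":((370.6,240.8),(327.3,227.5)),"lidFR":((473.4,245.2),(363,289.5)),
"barTipBack":((420.2,210.5),(None,None))}
X={}
for k,(a,b) in P.items():
    if b[0] is None: continue
    X[k],e=tri(a,b);print(k,X[k],"miss",round(e,4))
print("lidBL z.112",plane("top",(365.4,204.6),.108))
# rim at z=.1 from each view
for k in("rimFL","rimFR"): print(k,plane("top",P[k][0],.1),plane("side",P[k][1],.1))
for a,b in(("rimFL","rimFR"),("lidFL","lidFR"),("lidFR","lidBR"),("rimFR","lidBR")): print(a,b,np.linalg.norm(X[a]-X[b]))
# box b orange check
t=cv2.imread("pics/top0.png");h=cv2.cvtColor(t,cv2.COLOR_BGR2HSV)
E
```

```text
rimFL [ 0.4781 -0.0547  0.1022] miss 0.0068
rimFR [ 0.4741 -0.2702  0.1059] miss 0.0034
lidBR [ 0.6552 -0.276   0.1161] miss 0.0018
lidFL [ 0.5435 -0.0562  0.2389] miss 0.0002
lidFR [ 0.54   -0.2735  0.2405] miss 0.0024
lidBL z.112 [ 0.6618 -0.0602  0.108 ]
rimFL [ 0.475  -0.0543  0.1   ] [ 0.4823 -0.0528  0.1   ]
rimFR [ 0.4731 -0.2716  0.1   ] [ 0.4777 -0.2662  0.1   ]
rimFL rimFR 0.21548102772735417
lidFL lidFR 0.2172749693477745
lidFR lidBR 0.16957519906295498
rimFR lidBR 0.18144629658460942
```

Corner heights (0.102–0.106 and 0.24 m) and lengths (215–217 mm and 181 mm) agree with the box. This puts the hinge at about (0.654,-0.167), yaw about -0.022, and the lid at about 0.83 rad. I'll approach and push along the arc.

```bash
cat >> h.py <<'E'
H=np.array([.654,-.167,.100]);YAW=-.022
def quat(phi): return [0,np.cos(phi/2),np.sin(phi/2),0]
Q0=quat(np.pi/2+YAW)
def box(fx,z,fy=0):  # point fx in front of the hinge (negative=in front), z above hinge
    c,s=np.cos(YAW),np.sin(YAW);return H+np.array([c*fx-s*fy,s*fx+c*fy,z])
def push(th,r=.168):  # TCP with the tip's front corner on the outer face
    c,s=np.cos(th),np.sin(th);return box(-r*c+.012*s+.011,r*s+.012*c+.008)
E
python3 - <<'E'
from h import *
np.set_printoptions(precision=3,suppress=True)
f=lambda:arm.get_obs()["force"]
arm.movel([.261,.595,.36],feed=.2)
arm.command_gripper(0)
p=push(1.0);p[2]=.36
arm.move_ptp(p,Q0);print(arm.get_obs()["time"],arm.get_obs()["q"],f())
arm.movel(push(.98),feed=.2);f0=f();print("f0",f0)
for th in np.arange(.93,.55,-.05):
    arm.movel(push(th),feed=.06);print(round(th,2),f()-f0,arm.get_obs()["tool_pos"]-push(th))
    if np.linalg.norm(f()-f0)>20: break
print(arm.get_obs()["time"])
cv2.imwrite("pics/side1.png",arm.capture("side"))
E
```

```text
4.525 [-0.617  0.331  1.089  1.411 -0.292  1.572  1.998] [-0.575  0.152 -0.085]
f0 [-0.125 -0.384  1.186]
0.93 [ 0.186  0.984 -1.187] [ 0.    -0.     0.001]
0.88 [ 0.411 -0.061 -1.775] [-0.  0.  0.]
0.83 [ 0.421  0.86  -0.623] [-0.  0. -0.]
0.78 [-0.571  0.821 -1.092] [-0.  0. -0.]
0.73 [ 0.172  0.566 -1.186] [-0.  0. -0.]
0.68 [-0.736 -0.162 -0.24 ] [-0.  0. -0.]
0.63 [ 0.93   1.448 -0.889] [-0.  0. -0.]
0.58 [-0.426 -0.116 -0.218] [-0.  0. -0.]
7.5333
```

View pics/side1.png

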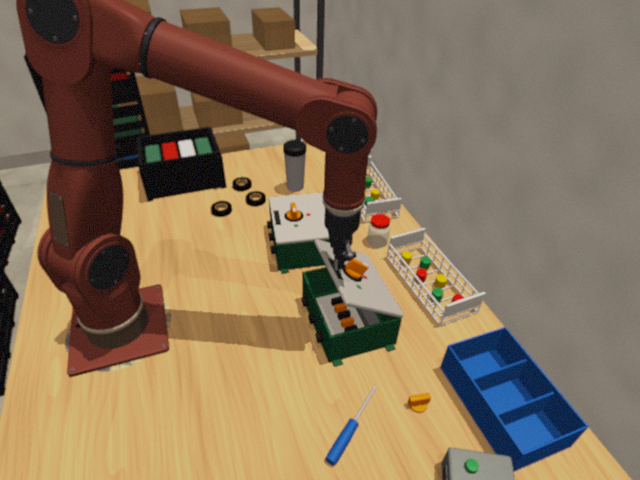

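The fingertip (about (342,260)) is on the lid near the pad, and the lid's front-left corner has dropped from (327,228) to about (317,242). The push is working, so I'll continue.

```bash
python3 - <<'E'
from h import *
np.set_printoptions(precision=3,suppress=True)
f=lambda:arm.get_obs()["force"]
f0=f()
for th in np.r_[np.arange(.52,.05,-.06),.03,.015,0]:
    arm.movel(push(th),feed=.06)
    if th<.1: print(round(th,3),f()-f0)
p=push(0)
for i in range(6):
    if (f()-f0)[2]>8: break
    p[2]-=.001;arm.movel(p,feed=.02);print(i,f()-f0,arm.get_obs()["tool_pos"]-p)
arm.hold(.3);print("tip z",arm.get_obs()["tool_pos"][2]-.008)
q=p.copy();q[2]+=.06;arm.movel(q,feed=.2)
q+=np.array([-.0,0,.18]);arm.movel(q,feed=.25)
# step aside so both cameras see the latch
arm.move_ptp([.45,.12,.40],Q0)
for n in("top","side"): cv2.imwrite(f"pics/{n}2.png",arm.capture(n))
t=cv2.resize(cv2.imread("pics/top2.png")[190:305,220:480],None,fx=3,fy=3,interpolation=3)
s=cv2.resize(cv2.imread("pics/side2.png")[180:350,255:425],None,fx=3,fy=3,interpolation=3)
o=np.zeros((345+0,780,3),np.uint8);o[:345]=t
cv2.imwrite("pics/v2t.png",np.vstack([t,np.zeros((0,780,3),np.uint8)]));cv2.imwrite("pics/v2s.png",s)
print(arm.get_obs()["time"])
E
```

```text
0.03 [0.534 0.948 0.266]
0.015 [0.576 0.344 0.409]
0.0 [-0.276  0.683  1.869]
0 [-3.789  0.895 15.229] [ 0.    -0.     0.001]
tip z 0.11190510741373078
14.05
```

View pics/v2t.png

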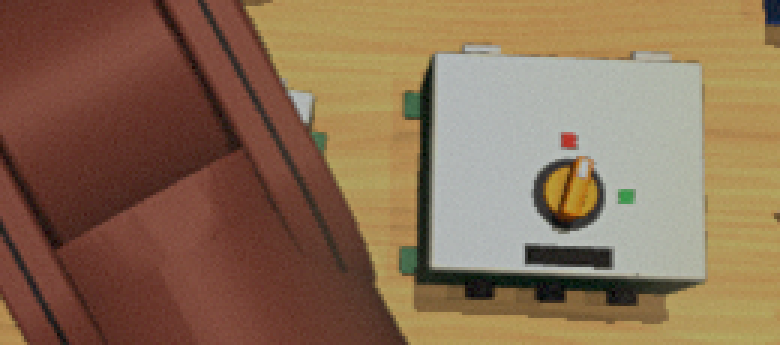

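View pics/v2s.png

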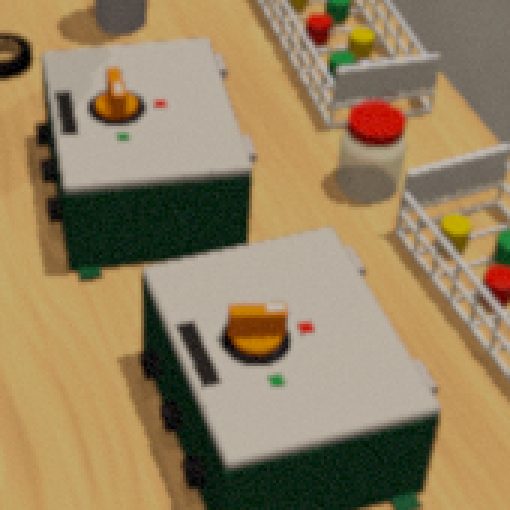

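The lid is shut: the tip stopped at z=0.1119 against the 0.112 expected, and the side view shows it flush. The latch bar points near the red mark, slightly clockwise, with its white end near (588,162) in the crop. I'll now refine the latch axis, box yaw and bar angle.

```bash
python3 - <<'E'
from h import *
np.set_printoptions(precision=4,suppress=True)
t=cv2.imread("pics/top2.png");s=cv2.imread("pics/side2.png")
c=[plane("top",(u/3+220-.33,v/3+190-.33),.112) for u,v in((434,53),(702,63),(706,283),(432,268))]
print("corners BL BR FR FL\n",np.array(c))
print("yaws",[np.arctan2(*(a-b)[[1,0]]) for a,b in((c[0],c[3]),(c[1],c[2]))],[np.arctan2(-(a-b)[0],(a-b)[1]) for a,b in((c[0],c[1]),(c[3],c[2]))])
m=np.mean(c,0);print("lid centre",m,"size",np.linalg.norm(c[0]-c[1]),np.linalg.norm(c[1]-c[2]))
for n,im,(x0,x1,y0,y1) in(("top",t,(382,436,226,268)),("side",s,(325,372,274,320))):
    sub=im[y0:y1,x0:x1];h=cv2.cvtColor(sub,cv2.COLOR_BGR2HSV);H_,S,V=cv2.split(h)
    for k,mm in(("red",((H_<6)|(H_>172))&(S>130)&(V>100)),("green",(H_>45)&(H_<85)&(S>110)&(V>70)),("orange",(H_>7)&(H_<30)&(S>110)&(V>60)),("dark",(V<75))):
        mm=mm.astype(np.uint8)
        N,l,st,ce=cv2.connectedComponentsWithStats(mm)
        if N<2: print(n,k,"none");continue
        i=1+np.argmax(st[1:,4]);uv=ce[i]+[x0,y0];print(n,k,st[i,4],uv,st[i,:4]+[x0,y0,0,0],"@.112",plane(n,uv,.112))
a=cv2.resize(t[226:268,382:436],None,fx=10,fy=10,interpolation=3);b=cv2.resize(s[270:310,325:365],None,fx=10,fy=10,interpolation=3)
o=np.zeros((420,540+10+400,3),np.uint8)
o[:420,:540]=a;o[:400,550:]=b
o=cv2.resize(o,None,fx=.84,fy=.84);print(o.shape);o=o[:,:800];cv2.imwrite("pics/z2.png",o)
E
```

```text
corners BL BR FR FL
 [[ 0.6536 -0.0572  0.112 ]
 [ 0.6502 -0.276   0.112 ]
 [ 0.4702 -0.2718  0.112 ]
 [ 0.477  -0.0556  0.112 ]]
yaws [np.float64(-0.008943872194354361), np.float64(-0.02358904064784322)] [np.float64(-0.0157474726438694), np.float64(-0.03177976383432737)]
lid centre [ 0.5627 -0.1651  0.112 ] size 0.21892148450200064 0.18004919279015955
top red 20 [409.  236.5] [407 235   5   4] @.112 [ 0.5828 -0.1653  0.112 ]
top green 17 [428.4706 255.3529] [427 253   4   5] @.112 [ 0.5376 -0.2111  0.112 ]
top orange 274 [409.927  253.5255] [401 242  19  22] @.112 [ 0.541  -0.1667  0.112 ]
top dark 135 [407.2963 256.9481] [398 244  23  23] @.112 [ 0.5325 -0.1602  0.112 ]
side red 10 [356.5 288.8] [355 288   4   3] @.112 [ 0.5863 -0.1607  0.112 ]
side green 7 [346.7143 306.4286] [345 306   4   2] @.112 [ 0.5413 -0.2057  0.112 ]
side orange 294 [339.9014 289.2381] [330 281  21  18] @.112 [ 0.5466 -0.1488  0.112 ]
side dark 78 [339.     296.7051] [329 290  22  11] @.112 [ 0.5353 -0.1711  0.112 ]
(353, 798, 3)
```

View pics/z2.png

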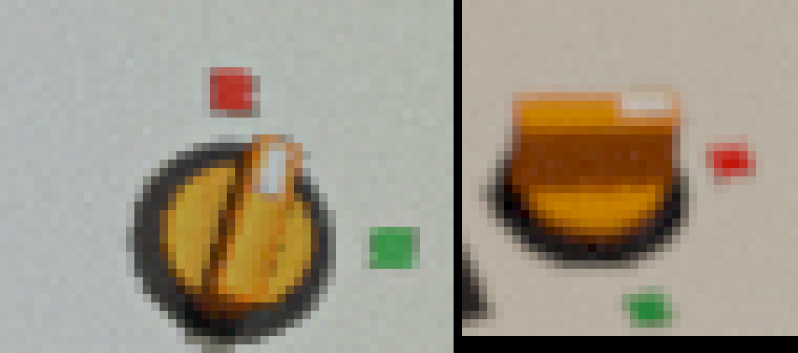

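```bash
python3 - <<'E'
from h import *
np.set_printoptions(precision=4,suppress=True)
z=.15
F,B=plane("side",(330.8,282.8),z),plane("side",(350.4,282.8),z)
F2,B2=plane("top",(410.8,261),z),plane("top",(414.6,241.9),z)
for f,b in((F,B),(F2,B2)): print(f,b,np.linalg.norm(b-f),"ang",np.arctan2(*(b-f)[[1,0]]),"mid",(f+b)/2)
print("tri back",tri((414.6,241.9),(350.4,282.8)),"front",tri((410.8,261),(330.8,282.8)))
for phi in (np.pi/2-.18,-.02,-.1):
    for dz in(.4,.134): print(phi,arm.inverse_kinematics([.540,-.1625,dz],quat(phi)))
E
```

```text
[ 0.5186 -0.1545  0.15  ] [ 0.5633 -0.1695  0.15  ] 0.047166907559050536 ang -0.32482996758032584 mid [ 0.541 -0.162  0.15 ]
[ 0.5167 -0.1601  0.15  ] [ 0.5619 -0.1699  0.15  ] 0.04624022803747408 ang -0.21361475405530186 mid [ 0.5393 -0.165   0.15  ]
tri back (array([ 0.5624, -0.1699,  0.1504]), np.float64(0.0012971624520870025)) front (array([ 0.5162, -0.159 ,  0.1552]), np.float64(0.0007970890109111799))
1.3907963267948966 [-0.7896  0.2156  1.2188  1.4392 -0.2025  1.6259  1.801 ]
1.3907963267948966 [-0.6219  0.3729  1.0211  1.8443 -0.3522  1.121   1.9162]
-0.02 [-0.7896  0.2156  1.2188  1.4392 -0.2025  1.6259  0.3902]
-0.02 [-0.6034  0.3618  0.9938  1.8437 -0.3363  1.1174  0.4914]
-0.1 [-0.7896  0.2156  1.2188  1.4392 -0.2025  1.6259  0.3102]
-0.1 [-0.5156  0.3211  0.872   1.8407 -0.2738  1.1055  0.3558]
```

The bar top triangulates to z=0.150, as expected. The axis is at about (0.540,-0.163), and the bar sits at a world angle of about -0.25 (latch about 0.23). I'll grip it and turn with a force-following correction, lowering 3 mm as it nears the detent.

```bash
python3 - <<'E'
from h import *
np.set_printoptions(precision=3,suppress=True)
P=np.array([.540,-.163,.135]);a0=-.25
ob=arm.get_obs
arm.move_ptp(P+[0,0,.10],quat(np.pi/2+a0));arm.command_gripper(.045)
f0=ob()["force"];arm.movel(P,feed=.12);print("down",ob()["force"]-f0,ob()["time"])
arm.command_gripper(0);F=ob()["force"]-f0;print("grip",ob()["finger_gap"],F,ob()["moment"])
if abs(ob()["finger_gap"]-.014)<.004:
    end=-np.pi/2+YAW+.03
    for a in np.linspace(a0,end,14)[1:]:
        lat=YAW-a
        F=np.clip(F,-30,30);P[:2]+=.00007*F[:2]*(np.linalg.norm(F[:2])>5)
        T=P.copy();T[2]-=.003*np.clip((lat-1.15)/.35,0,1)
        arm.movel(T,quat(np.pi/2+a),feed=.1)
        o=ob();F=o["force"]-f0;print("lat %.2f"%lat,F,o["moment"][2],P[:2],"t",o["time"])
        if np.linalg.norm(F)>60: print("stop");break
E
```

```text
down [0.381 0.262 0.682] 16.8167
grip 0.012897068389221087 [-0.65  -4.281  4.303] [-0.838  0.269  0.003]
lat 0.33 [ 0.036 -4.067  5.906] -0.028365492882598934 [ 0.54  -0.163] t 17.45
lat 0.43 [-1.383 -4.628  6.883] -0.015753073190861576 [ 0.54  -0.163] t 17.7
lat 0.53 [-1.146 -4.208  5.913] 0.028412048742376496 [ 0.54  -0.163] t 17.95
lat 0.63 [-1.649 -4.496  5.69 ] -0.10992333872181692 [ 0.54  -0.163] t 18.2
lat 0.73 [-0.936 -4.684  5.845] -0.006650559694949418 [ 0.54  -0.163] t 18.45
lat 0.83 [-1.302 -4.982  6.04 ] -0.10088987187466283 [ 0.54  -0.163] t 18.7
lat 0.93 [-1.813 -3.41   5.996] -0.009485519854474603 [ 0.54  -0.163] t 18.95
lat 1.04 [-2.008 -3.304  6.743] -0.0735308436035156 [ 0.54  -0.163] t 19.2
lat 1.14 [-1.628 -4.17   5.978] -0.037000521350663486 [ 0.54  -0.163] t 19.45
lat 1.24 [-2.884 -4.694  8.178] -0.2088859651982403 [ 0.54  -0.163] t 19.7
lat 1.34 [-2.726 -3.308  7.984] -0.1616952951473489 [ 0.54  -0.164] t 19.95
lat 1.44 [-4.078 -3.873 10.571] -0.08970607872568215 [ 0.54  -0.164] t 20.2
lat 1.54 [-3.899 -2.03  15.205] 0.032154089668198424 [ 0.539 -0.164] t 20.45
```

```bash
python3 - <<'E'
from h import *
np.set_printoptions(precision=3,suppress=True)
arm.command_gripper(.045);arm.hold(.5)
p=arm.get_obs()["tool_pos"];arm.movel([p[0],p[1],.40],feed=.25)
arm.move_ptp([.45,-.45,.40],quat(-.3));print(arm.get_obs()["time"],arm.get_obs()["force"])
for n in("top","side"): cv2.imwrite(f"pics/{n}3.png",arm.capture(n))
t=cv2.resize(cv2.imread("pics/top3.png")[190:305,220:480],None,fx=3,fy=3,interpolation=3)[:300]
s=cv2.resize(cv2.imread("pics/side3.png")[180:355,255:425],None,fx=3,fy=3,interpolation=3)
s=cv2.resize(s,None,fx=.571,fy=.571);o=np.zeros((600,780,3),np.uint8);o[:300]=t;o[300:300+s.shape[0],:s.shape[1]]=s
z=cv2.resize(cv2.imread("pics/side3.png")[270:310,325:370],None,fx=7,fy=7,interpolation=3);o[305:305+280,320:320+315]=z
cv2.imwrite("pics/v3.png",o)
E
```

```text
23.7333 [ 0.309 -0.411  0.034]
```

View pics/v3.png

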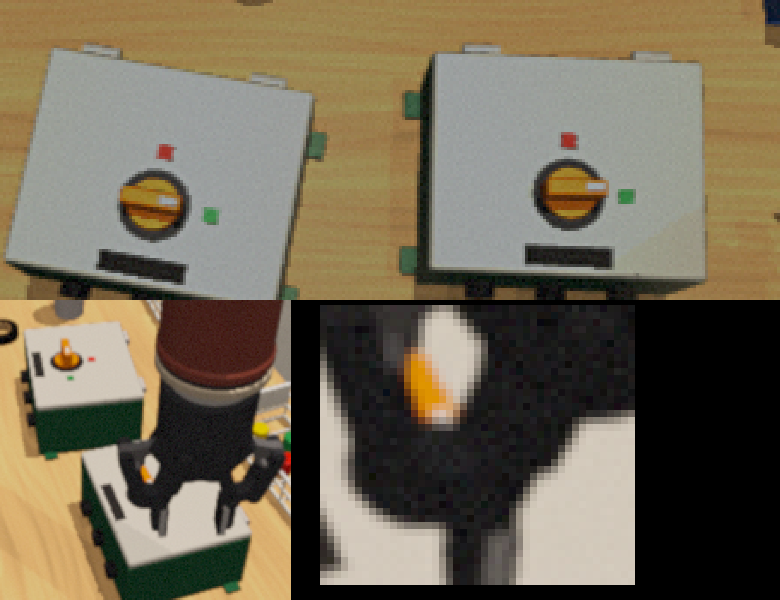

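In the top view the white end now points at the green mark, but A's bar looks slightly (about 0.05) short of parallel. The arm blocks the side view, so I'll move aside and compare A with B close up.

```bash
python3 - <<'E'
from h import *
arm.move_ptp([.45,.12,.40],quat(.2));print(arm.get_obs()["time"])
t=cv2.imread("pics/top3.png");s=arm.capture("side");cv2.imwrite("pics/side4.png",s)
r=lambda im:cv2.resize(im,None,fx=8,fy=8,interpolation=3)
o=np.zeros((600,800,3),np.uint8)
o[:296,:392]=r(t[236:273,250:299]);o[:296,400:792]=r(t[235:272,389:438])
o[300:300+288,:392]=r(s[198:234,270:319]);o[300:588,400:792]=r(s[275:311,320:369])
cv2.imwrite("pics/v4.png",o)
E
```

```text
25.8833
```

View pics/v4.png

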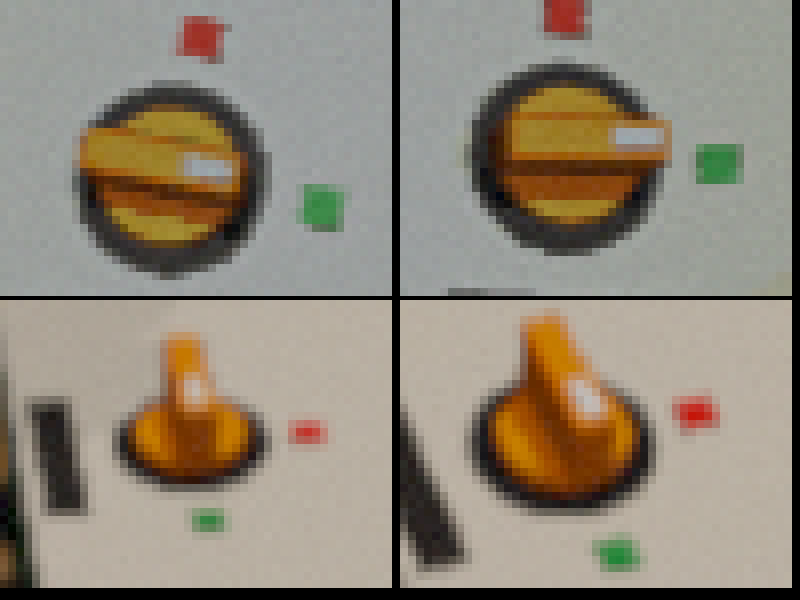

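The bar's slope in the top view is about 0.0–0.02, against about 0.04–0.05 for A's lid edges. B's bar matches its lid. So A is at about 1.53 rad, which is probably in the detent, but I want more certainty. I'll regrip at the locked angle with a slight overtravel, then touch the knob's top to measure its height: 0.147 means sunk, 0.150 means not.

```bash
python3 - <<'E'
from h import *
np.set_printoptions(precision=4,suppress=True)
ob=arm.get_obs;P=np.array([.5393,-.164,.132])
a=-np.pi/2+YAW
arm.move_ptp(P+[0,0,.10],quat(np.pi/2+a));f0=ob()["force"];m0=ob()["moment"][2]
arm.movel(P,feed=.12);arm.command_gripper(0);print("grip",ob()["finger_gap"],ob()["force"]-f0,ob()["moment"][2]-m0)
for d in(.02,.04):
    arm.movel(P,quat(np.pi/2+a-d),feed=.1);print(d,ob()["force"]-f0,ob()["moment"][2]-m0)
    if abs(ob()["moment"][2]-m0)>1: break
arm.command_gripper(.045);arm.hold(.3)
arm.movel(P+[0,0,.05],quat(np.pi/2+a),feed=.2);arm.command_gripper(0);arm.hold(.3);f0=ob()["force"]
z=.162
arm.movel([P[0],P[1],z],feed=.05)
while z>.152:
    z-=.0005;arm.movel([P[0],P[1],z],feed=.02);arm.hold(.03);F=ob()["force"]-f0
    if F[2]>3: print("tip z %.4f"%(ob()["tool_pos"][2]-.008),F)
    if F[2]>12: break
arm.movel([P[0],P[1],.40],feed=.25)
arm.move_ptp([.45,-.40,.42],quat(-.3));cv2.imwrite("pics/top5.png",arm.capture("top"))
arm.move_ptp([.45,.12,.42],quat(.2));cv2.imwrite("pics/side5.png",arm.capture("side"));print(ob()["time"])
t=cv2.imread("pics/top5.png");s=cv2.imread("pics/side5.png")
r=lambda im:cv2.resize(im,None,fx=8,fy=8,interpolation=3)
o=np.zeros((300,800,3),np.uint8)
o[:296,:392]=r(t[235:272,389:438]);o[:288,400:792]=r(s[275:311,320:369])
cv2.imwrite("pics/v5.png",np.vstack([o,cv2.resize(s,(400,300)).repeat(1,0) if 0 else np.hstack([cv2.resize(t,(400,300)),cv2.resize(s,(400,300))])]))
E
```

```text
grip 0.01282544389778642 [-1.7538  1.0549  4.6864] 0.0005606355319639367
0.02 [-1.6612 -0.1421  6.7106] 0.2561616601276291
0.04 [-1.3003  0.7892  6.3167] 0.5761665434696535
tip z 0.1472 [-0.0879  0.0885  3.6833]
tip z 0.1470 [-1.6206  0.4795  8.8786]
tip z 0.1469 [-3.2898  0.963  12.8545]
40.1917
```

View pics/v5.png

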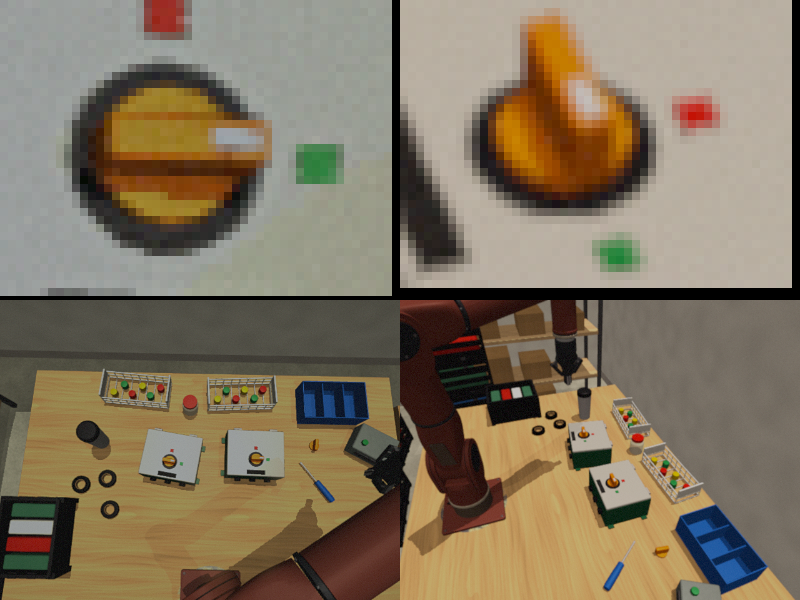

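The knob top is at z=0.147, so it has sunk 3 mm. The turning moment rose against the end stop, the bystanders look unmoved, and the arm is clear of everything. I'll hand in.

```bash
python3 -c "
from station import arm
print(arm.get_obs()['force']);arm.finish_job()"
```

```text
[-0.02619218 -0.48756227 -0.01899293]
the job is handed in; nothing more can be done
```

The open box is now shut and locked, and the job is handed in, at about 40 s of the 50 s allowed. I pushed the lid down along its arc with closed fingertips, then gripped the latch and turned it clockwise. I then regripped it, turned it firmly against its stop and released it.

**Checks that agreed:**
- **Lid:** the fingertip stopped at z = 0.1119 m on the shut lid, against 0.112 m expected.
- **Latch:** the turning moment rose to 0.58 N m against the end stop. The knob's top was then touched at z = 0.147 m, which means it has sunk 3 mm. The white line points at the green mark.
- **Surroundings:** the other box still looks shut and locked. The bystanders look unmoved in the last pictures, judged by eye only. The arm is clear, with wrist force about 0.5 N.

**Checks that disagreed:**
- **Camera offset:** the two cameras differed by about 5 mm on the mark positions. I used the mean, and the grip forces stayed low (about 15 N at most).
- **Bar angle:** after the first turn, the top view suggested the bar was about 0.03–0.05 rad short of parallel, which is why I regripped and turned it again.

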